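# Turn the infuser dish to the mug

### The arm

A 6-joint arm with a two-finger parallel gripper is mounted at the origin on a cart in front of the work surface, level with it; the furniture and walls round the work are solid. World frame = base frame: x ahead of the robot, y to its left, z up, the work surface at z = 0. Lengths are in m, angles in rad, forces in N, time in s.
With the tool pointing down it reaches from about 0.35 to 0.975 m from the base axis. Payload 4.9 kg.
Tool frame: the origin (TCP) lies midway between the tips of the shut fingers; the grasp point (between the pads) lies 19 mm behind it; z points along the fingers, y is the line along which they close (so a half turn about z gives the same grasp; the last joint's range is limited). The gripper opens to 85 mm and grips with 20 to 120 N. Pads are 22 mm wide; open, the fingers measure 114 mm over their backs; the gripper's body (76 mm by 85 mm) begins 54 mm behind the grasp point. The pads swing forward as they close: fully open they stand 13 mm farther back than shut.
Start: joints at [-1.37, 0.053, 1.613, -0, 1.476, -0.119], TCP at [0.196, -0.593, 0.231] pointing down, gripper open.
Joint ranges: [-3.01, 3.01], [-1.01, 2.22], [0.06, 2.58], [-1.02, 4.17], [0.09, 2.62], [-3.14, 3.14]. Speed limits (rad/s): [2.57, 2.57, 3.14, 3.14, 3.14, 3.14].

### API

Orientations are given as a unit quaternion [w, x, y, z].
In Python, from plant import manip gives the robot as it stands.
- The arm moves only by the shell command python3 shift.py FILE, which reads ROWS from the file FILE. ROWS is a JSON list of rows, 1 to 5 of them, each of 7 numbers: the opening from 0.0 (shut) to 1.0 (fully open), then dx, dy, dz in normalised numbers (1 is 1 m), then a rotation vector rx, ry, rz in shares of 180 degrees (1.0 is 180 degrees); each row shifts and turns the commanded pose from where the row before left it, along the tool's axes as they then stand; what a row does not reach is not made up. A row lasts 1/8 s, in which the tool goes at most 0.0625 m and 0.188 rad, less where a joint would pass 70% of its speed; a pose out of reach is approached as far as the arm can. The fingers move at their own pace and stop on an object; the grip force is fixed at half the most. Time passes only in rows, so rows that do not move let the fingers close. It prints the time, the measured TCP pose, the force, the opening and the grip force at its end. No shift or turn number may pass 1 either way. Input that does not fit is refused with a message, and nothing moves.
- manip.state(): the state, without advancing time (a new reading comes with each control period).
- manip.grab_frame(name): name is "scene" or "side" or "wrist"; returns the picture (420x560x3 uint8, red, green, blue); there is no depth.
- manip.camera_params(name): a dict with "intrinsics" (3x3 intrinsics, pixels), "xyz" and "orientation" of the camera in the world. Camera axes: x right, y down, z forward; pixel columns grow to the right and rows downward; lengths in m; the calibration is good to about 2 mm. A picture is of the moment at which its call begins: read the wrist's pose just before it. camera_params takes no time and is no camera call; for the wrist camera it gives the pose at the moment of the call.
- manip.job_done(): hands the job in; it is judged then, once.
The state is a dict: "time": time; "joint_pos": joint angles; "joint_vel": joint speeds; "joint_efforts": joint torques, N m; "tool_pos": TCP position; "tool_rot": TCP orientation; "contact_force": force on the tool from outside, world axes, zero at the start; "ft_torque": the same for the moment, N m; "gripper_width": opening from 0.0 (shut) to 1.0 (fully open); "grasp_force": force on a finger pad.
Only numpy, scipy, OpenCV 4.12 (cv2) and the standard library are available. Lean on these libraries where they do the work, as an engineer would, in place of code of your own. Each camera call takes 0.05 s, during which the arm holds its last target. There are 200 camera calls.

### The job

Pick the white dish up gently by its wooden handle bar, squeezing with no more than about 40 N, lift it off its cork trivet until it is higher than the rim of the striped mug, and give it a quarter turn, staying above the trivet, so that its pouring lip points to the striped mug. Keep the dish level and the loose steel ball in the middle of it all the way, disturb nothing else, and finish while still holding the dish up there, still and with the ball at rest.

Things in the scene. Friction and masses are not known exactly. Their poses are not given: they have to be found in the camera images.
- dish: round white ceramic dish, 153 mm across, rim 19 mm up, 80 mm foot, 0.25 to 0.49 kg, balanced about its middle; stands loose in the middle of the trivet, axes parallel to the trivet's. Origin: centre of its underside, z up. Pouring lip (30 mm wide) along +x, to 102 mm out. A wire bow from the rim at +y and -y carries the handle. Inside: smooth shallow hollow, 250 mm curvature radius, floor 8 mm up
- dish_handle (a point): centre of the wooden bar handle, 100 mm above the dish's underside, over its centre; axes as the dish's. The bar is 70 mm long along y, 14 mm thick along x and 24 mm tall: pinch it from above, fingers closing along the dish's x axis. The ball's top lies 40 mm below the bar's lower edge
- dish_lip (a point): tip of the pouring lip, on the dish's +x side, 99 mm from the dish's centre. Axes as the dish's
- infuser: plain steel tea infuser ball, 40 mm in diameter, about 50 g; it lies loose in the hollow of the dish and rolls freely. Origin: the ball's centre (28 mm above the dish's underside when it lies in the middle); its axes turn as it rolls
- trivet: square cork trivet, 130 x 130 x 8 mm, fixed to the worktop; the dish stands on it. Origin: centre of its underside
- striped_mug: cream mug with pale stripes, 82 mm across, 94 mm high, handle along its +y axis (120 mm over the handle). Origin: centre of its underside. It stands about 0.21 m from the dish's centre, on the dish's +y or -y side (left or right seen from the robot), at a right angle to the lip within about 6 degrees
- coffee_jar: glass jar with a lid, 89 mm across, 137 mm high, on the other side of the dish from the mug. Origin: centre of its underside. Bystander
- garlic: garlic bulb, 56 mm, bystander in front of the dish. Origin: centre of its underside
- red_shaker: small shaker with a cap, 43 mm across, 76 mm high, bystander behind the dish. Origin: centre of its underside

How it is judged:
By the outcome, as a careful person would: the job done as asked, in the order asked, and still so for the second after the job is handed in, while the arm keeps its last pose, push and grip.
It also fails if it takes over 42 s, if anything falls off the work surface, if the arm or the gripper's body presses on something with over 40 N, if the wrist force passes 120 N, or if a joint passes its speed limit or range.

## Working session

There is one attempt and no reset: what is moved stays moved. The work goes in short steps, Python scripts to look and compute and a shell command to move; the robot and the scene stay as the last step left them, time stands still between calls to the robot, and variables do not carry over. Pictures are saved under pics/ and viewed, at most 10 in all, crops included, and the job is handed in when it is done.

```bash
ls; mkdir -p pics
python3 - <<'E'
from plant import manip
import cv2,numpy as np
for n in("scene","side"):
    im=manip.grab_frame(n);cv2.imwrite(f"pics/{n}0.png",im[:,:,::-1])
    p=manip.camera_params(n);print(n,p)
s=manip.state();print(s)
E
```

```text
pics
plant.py
shift.py
scene {'intrinsics': array([[481.32101489,   0.        , 284.55441911],
       [  0.        , 481.32101489, 211.18301347],
       [  0.        ,   0.        ,   1.        ]]), 'xyz': array([-0.36637883,  0.49904527,  0.75290692]), 'orientation': array([ 0.24070804, -0.45958897,  0.74629548, -0.41699001])}
side {'intrinsics': array([[438.30484028,   0.        , 281.75516034],
       [  0.        , 438.30484028, 217.01264495],
       [  0.        ,   0.        ,   1.        ]]), 'xyz': array([ 0.39888525, -0.71842071,  0.54339168]), 'orientation': array([-0.48562347,  0.86801265, -0.08800058,  0.05458733])}
{'time': 0.1, 'joint_pos': array([-1.37000827e+00,  5.33293983e-02,  1.61418532e+00,  2.26558466e-05,
        1.47598724e+00, -1.19048498e-01]), 'joint_vel': array([ 0.00037276, -0.0018178 , -0.00345743, -0.00017057,  0.00014466,
        0.000361  ]), 'joint_efforts': array([ 1.67298771e-03, -3.94897091e+01, -3.71365678e+01, -5.09522135e-05,
        3.85259773e-03, -1.31397306e-05]), 'tool_pos': array([ 0.19636994, -0.59274741,  0.23014494]), 'tool_rot': array([-9.54318180e-04,  9.87240023e-01,  1.59236385e-01, -2.77390597e-05]), 'contact_force': array([-0.57719847,  0.55413788, -0.10498393]), 'ft_torque': array([0.02039641, 0.00383314, 0.02991262]), 'grasp_force': 0.0, 'gripper_width': 0.9991663659922801}
```

View pics/scene0.png

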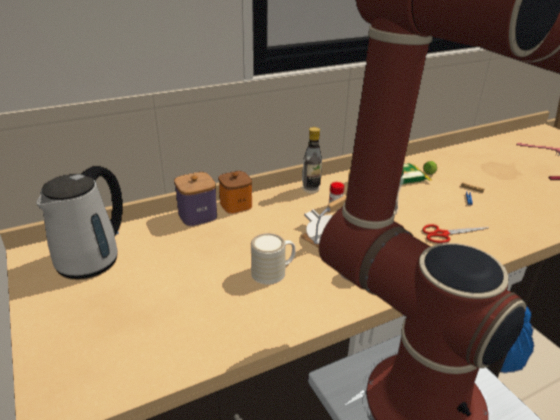

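View pics/side0.png

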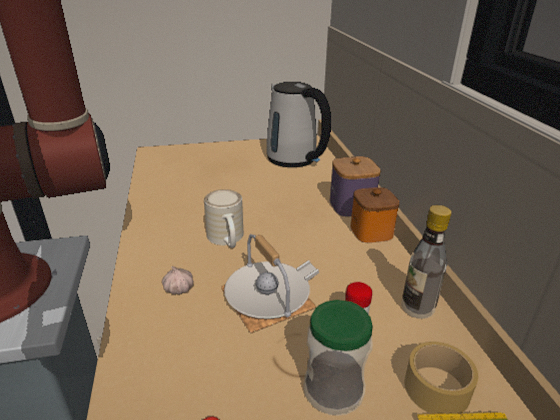

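The scene view is mostly blocked by the arm: mug at (268,260), dish partly hidden at (325,230). In the side view the dish is at (267,288), the lip points right to (312,270), the bar is at (265,249), the mug is at (224,218) on the +y side, the jar at (340,355), the garlic at (178,281) and the shaker at (357,295). I'll get rough positions by casting rays onto planes.

```bash
cat > h.py <<'E'
import numpy as np
from plant import manip
from scipy.spatial.transform import Rotation as R
def rot(q): return R.from_quat(np.r_[q[1:],q[0]])
def ray(p,uv,z):
    d=rot(p["orientation"]).apply(np.linalg.solve(p["intrinsics"],[*uv,1.0])); c=np.array(p["xyz"])
    return c+d*(z-c[2])/d[2]
def proj(p,X):
    v=p["intrinsics"]@rot(p["orientation"]).inv().apply(np.array(X)-p["xyz"]); return v[:2]/v[2]
E
python3 - <<'E'
from h import *
import cv2
p=manip.camera_params("side")
for n,uv,z in [("dishcentre rim",(267,289),.027),("lip",(315,266),.026),("bar",(266,249),.108),("mugtop",(224,200),.094),("shaker",(359,293),.076),("jartop",(341,325),.137),("trivet corner near",(249,327),.008),("trivet corner R",(315,305),.008),("garlic",(178,290),.01)]:
    print(n,ray(p,uv,z).round(4))
im=cv2.imread("pics/side0.png")[180:345,170:390]
cv2.imwrite("pics/crop.png",cv2.resize(im,None,fx=3.6,fy=3.6,interpolation=cv2.INTER_CUBIC))
E
```

```text
dishcentre rim [ 0.5009 -0.1292  0.027 ]
lip [ 0.6029 -0.0807  0.026 ]
bar [ 0.5014 -0.1204  0.108 ]
mugtop [0.4494 0.0882 0.094 ]
shaker [ 0.6334 -0.2233  0.076 ]
jartop [ 0.5589 -0.3409  0.137 ]
trivet corner near [ 0.4585 -0.1953  0.008 ]
trivet corner R [ 0.58  -0.166  0.008]
garlic [ 0.3445 -0.0808  0.01  ]
```

View pics/crop.png

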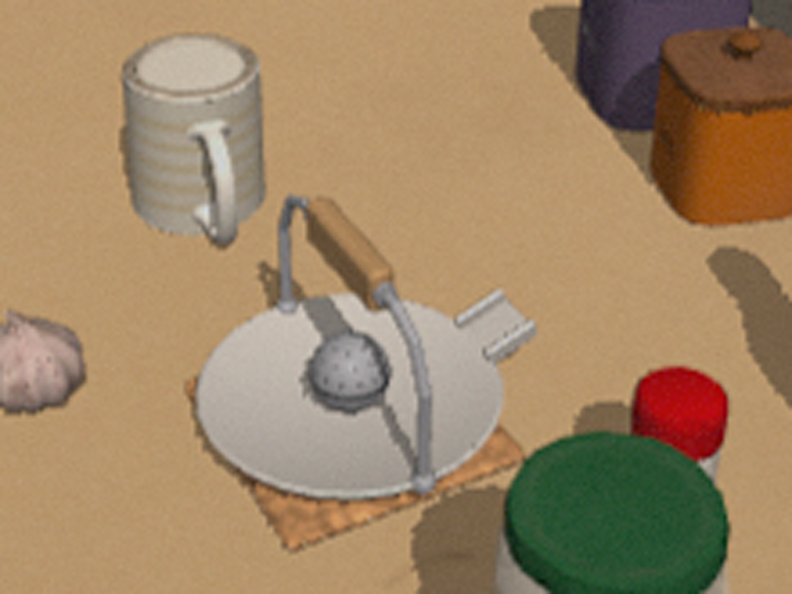

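The crop shows the bar running from (318,207) to (383,290), the ball in the middle at (348,372), the lip tip near (517,312) and the mug rim centre at (191,70). That puts the dish at about (0.50,-0.125) with a yaw of about 13 to 20°. I'll move over it, high enough to clear the jar.

The rows are not in the units I measure in: turns go in shares of 180 degrees. I convert before sending: -0.18 rad / 3.1416 = -0.0573.

```bash
echo '[[1,0.0436,-0.0349,-0.006,0,0,0],[1,0.0436,-0.0349,-0.006,0,0,0],[1,0.0436,-0.0349,-0.006,0,0,0],[1,0.0436,-0.0349,-0.006,0,0,0],[1,0.0436,-0.0349,-0.006,0,0,0]]' > path.dat && python3 shift.py path.dat; echo '[[1,0.0436,-0.0349,-0.006,0,0,0],[1,0.0436,-0.0349,-0.006,0,0,0],[1,0.0436,-0.0349,-0.006,0,0,0],[1,0.0436,-0.0349,-0.006,0,0,0],[1,0.0436,-0.0349,-0.006,0,0,0]]' > path.dat && python3 shift.py path.dat; echo '[[1,0,0,0,0,0,-0.0573],[1,0,0,0,0,0,-0.0573],[1,0,0,0,0,0,-0.0573],[1,0,0,0,0,0,-0.0573],[1,0,0,0,0,0,-0.0573]]' > path.dat && python3 shift.py path.dat;echo '[[1,0,0,0,0,0,-0.0573],[1,0,0,0,0,0,-0.0573],[1,0,0,0,0,0,-0.0573],[1,0,0,0,0,0,-0.0573],[1,0,0,0,0,0,0]]' > path.dat && python3 shift.py path.dat
python3 - <<'E'
from h import *
import cv2
p=manip.camera_params("wrist")
im=manip.grab_frame("wrist");cv2.imwrite("pics/w1.png",im[:,:,::-1])
s=manip.state();print(s["time"],s["tool_pos"],rot(s["tool_rot"]).as_matrix().round(4),s["joint_pos"].round(3)); print(p)
E
```

```text
time: 0.72
tool_pos: [0.3491, -0.3573, 0.261]
tool_rot: [-0.0, 0.987, 0.159, -0.0]
contact_force: [0.9, -0.5, -0.1]
gripper_width: 1.0
grasp_force: 0.0
time: 1.35
tool_pos: [0.5012, -0.1231, 0.2911]
tool_rot: [-0.0, 0.987, 0.159, -0.0]
contact_force: [-0.0, -1.0, 0.4]
gripper_width: 0.999
grasp_force: 0.0
time: 1.98
tool_pos: [0.5004, -0.1248, 0.2906]
tool_rot: [-0.0, 0.818, 0.575, -0.0]
contact_force: [0.9, -0.9, -0.0]
gripper_width: 0.999
grasp_force: 0.0
time: 2.6
tool_pos: [0.5004, -0.1248, 0.2908]
tool_rot: [-0.0, 0.566, 0.824, -0.0]
contact_force: [0.0, -0.1, 0.3]
gripper_width: 0.999
grasp_force: 0.0
2.65 [ 0.5004632  -0.12482972  0.29084173] [[-3.578e-01  9.338e-01 -7.000e-04]
 [ 9.338e-01  3.578e-01  3.000e-04]
 [ 6.000e-04 -5.000e-04 -1.000e+00]] [-0.389 -0.24   1.788  0.     1.594 -0.755]
{'intrinsics': array([[348.59848543,   0.        , 285.28025048],
       [  0.        , 348.59848543, 206.64633961],
       [  0.        ,   0.        ,   1.        ]]), 'xyz': array([ 0.47663615, -0.06104997,  0.43339741]), 'orientation': array([0.13254188, 0.97428766, 0.18053412, 0.02456895])}
```

View pics/w1.png

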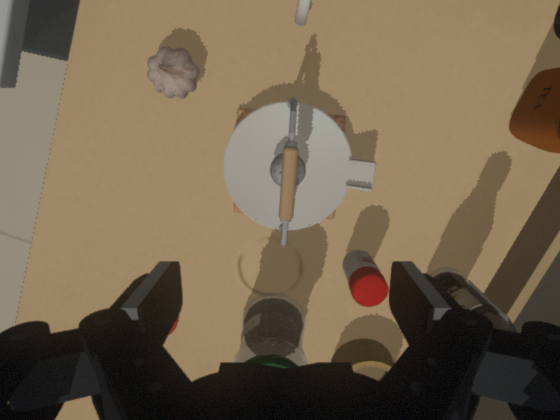

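The wrist view shows the dish centred at (288,165), the bar from (291,147) to (287,221), the lip tip at (375,175), the ball at (289,170), the shaker at (365,280), the garlic at (173,72), and the mug handle at the top edge near (303,10). Next I'll measure the bar and dish precisely.

Run:
```python
from h import *
import cv2
p=manip.camera_params("wrist")
im=cv2.imread("pics/w1.png"); hsv=cv2.cvtColor(im,cv2.COLOR_BGR2HSV)
m=np.zeros(im.shape[:2],np.uint8); m[140:230,272:305]=1
b=((hsv[...,1]>70)&(hsv[...,0]<30)&(hsv[...,2]>60)).astype(np.uint8)
# bar: the saturated component touching (289,180)
n,lab,st,_=cv2.connectedComponentsWithStats(b*m); l=lab[185,289] or lab[185,288]
ys,xs=np.where(lab==l); print("bar px",st[l])
r=cv2.minAreaRect(np.c_[xs,ys].astype(np.float32)); print(r)
bx=cv2.boxPoints(r); 
P=np.array([ray(p,q,.120) for q in bx]); print(P.round(4),"c",P.mean(0).round(4))
e=[np.linalg.norm(P[i]-P[(i+1)%4]) for i in range(4)];print("edges",np.round(e,4))
i=int(np.argmax(e)); d=P[(i+1)%4]-P[i]; print("bar yaw",np.degrees(np.arctan2(d[1],d[0]))%180)
# dish: low-saturation bright
w=((hsv[...,1]<60)&(hsv[...,2]>110)).astype(np.uint8); w[:95]=0; w[240:]=0; w[:,:215]=0;w[:,385:]=0
ys,xs=np.where(w); k=np.array([ray(p,q,.027) for q in zip(xs,ys)])
# lip pixels beyond 85mm, circle from hull points excluding lip
c,_=cv2.findContours(w,0,1); c=max(c,key=cv2.contourArea)[:,0].astype(float)
K=np.array([ray(p,q,.027)[:2] for q in c]); cen=np.array([.5,-.125])
for _ in range(8):
    rr=np.linalg.norm(K-cen,axis=1); s=K[abs(rr-.0765)<.006]
    A=np.c_[2*s,np.ones(len(s))]; x=np.linalg.lstsq(A,(s**2).sum(1),rcond=None)[0]; cen=x[:2]
print("dish",cen.round(4),"r",np.sqrt(x[2]+cen@cen).round(4),len(s))
L=k[np.linalg.norm(k[:,:2]-cen,axis=1)>.087][:,:2]; v=L.mean(0)-cen; print("lip",len(L),np.linalg.norm(L-cen,axis=1).max(),"yaw",np.degrees(np.arctan2(v[1],v[0])))
T=[ray(p,q,.008)[:2] for q in[(240,108),(345,117),(333,217),(236,212)]]
for i in range(4):
    d=T[(i+1)%4]-T[i];print("trivet",T[i].round(4),np.linalg.norm(d).round(4),np.degrees(np.arctan2(d[1],d[0])).round(1))
# mug from side
ps=manip.camera_params("side");ims=cv2.imread("pics/side0.png")
for (u,v) in[(223,199)]: print(ray(ps,(u,v),.094))
# fingers: predicted lowering clearances
s=manip.state();tr=rot(s["tool_rot"]).as_matrix();print("tool y yaw",np.degrees(np.arctan2(tr[1,1],tr[0,1])))
```

```text
bar px [ 279  147   19   73 1026]
((288.1035461425781, 182.97311401367188), (14.644347190856934, 72.71442413330078), 3.8785247802734375)
[[ 0.5059 -0.1556  0.12  ]
 [ 0.4862 -0.0907  0.12  ]
 [ 0.4987 -0.0869  0.12  ]
 [ 0.5192 -0.1516  0.12  ]] c [ 0.5025 -0.1212  0.12  ]
edges [0.0679 0.013  0.0679 0.0138]
bar yaw 107.57790464932204
dish [ 0.503  -0.1221] r 0.0757 363
lip 366 0.10298171565093789 yaw 15.482559827273706
trivet [ 0.4263 -0.0779] 0.1242 16.2
trivet [ 0.5456 -0.0433] 0.1241 -73.5
trivet [ 0.5808 -0.1623] 0.1238 -162.1
trivet [ 0.4629 -0.2002] 0.1276 106.7
[0.4477799  0.09292789 0.094     ]
tool y yaw 20.967220375018265
```

The checks agree: bar 68×13.5 mm, dish radius 75.7 mm, trivet about 125 mm, yaw about 16.5°, centre (0.503,-0.1215). I'll align, come partly down and look again, and also measure the mug from the scene view.

To row units: 0.076 rad / 3.1416 = 0.0242.

```bash
echo '[[1,0.0022,0.0033,0,0,0,0.0242],[1,0,0,0.04,0,0,0],[1,0,0,0.04,0,0,0],[1,0,0,0.03,0,0,0],[1,0,0,0,0,0,0]]' > path.dat && python3 shift.py path.dat
python3 - <<'E'
from h import *
import cv2
p=manip.camera_params("wrist")
im=manip.grab_frame("wrist")[:,:,::-1].copy();cv2.imwrite("pics/w2.png",im)
s=manip.state();tr=rot(s["tool_rot"]).as_matrix();print("tool",s["tool_pos"],"y yaw",np.degrees(np.arctan2(tr[1,1],tr[0,1])),s["time"])
hsv=cv2.cvtColor(im,cv2.COLOR_BGR2HSV)
c0=proj(p,[.5028,-.1216,.12]).round().astype(int);print("px",c0)
b=((hsv[...,1]>70)&(hsv[...,0]<30)&(hsv[...,2]>60)).astype(np.uint8)
m=np.zeros_like(b);m[max(0,c0[1]-90):c0[1]+90,c0[0]-30:c0[0]+30]=1
n,lab,st,_=cv2.connectedComponentsWithStats(b*m); l=lab[c0[1],c0[0]]
ys,xs=np.where(lab==l);r=cv2.minAreaRect(np.c_[xs,ys].astype(np.float32));print(st[l],r)
P=np.array([ray(p,q,.120) for q in cv2.boxPoints(r)]);e=[np.linalg.norm(P[i]-P[(i+1)%4]) for i in range(4)]
i=int(np.argmax(e));d=P[(i+1)%4]-P[i];print("bar c",P.mean(0).round(4),np.round(e,4),"yaw",np.degrees(np.arctan2(d[1],d[0]))%180)
ims=manip.grab_frame("scene")[:,:,::-1].copy();a=cv2.resize(ims[210:300,225:345],None,fx=4,fy=4,interpolation=2)
sd=cv2.imread("pics/side0.png");a2=cv2.resize(sd[180:250,190:260],(360,360),interpolation=2)
cv2.imwrite("pics/mugs.png",np.hstack([a[:360],a2]))
E
```

```text
time: 3.28
tool_pos: [0.501, -0.1209, 0.1781]
tool_rot: [-0.003, 0.597, 0.802, -0.001]
contact_force: [0.1, -0.7, -0.5]
gripper_width: 1.002
grasp_force: 0.0
tool [ 0.50234487 -0.12144299  0.18052609] y yaw 16.697608775457198 3.325
px [287 229]
[ 257  171   60  148 4682] ((286.5, 244.5), (147.0, 59.0), 90.0)
bar c [ 0.5062 -0.1344  0.12  ] [0.0343 0.0971 0.0386 0.0971] yaw 105.4201382462817
```

View pics/mugs.png

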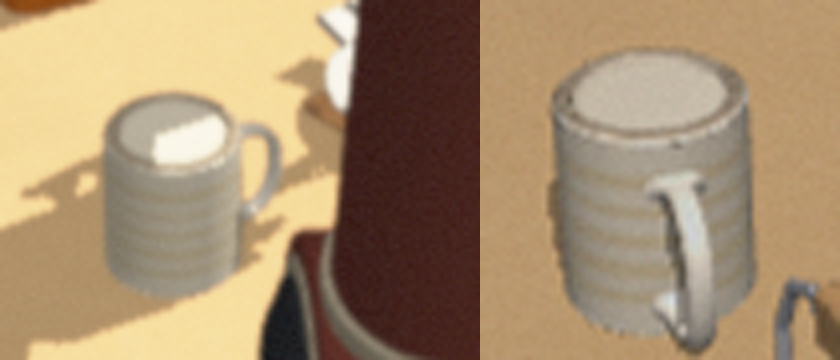

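View pics/w2.png

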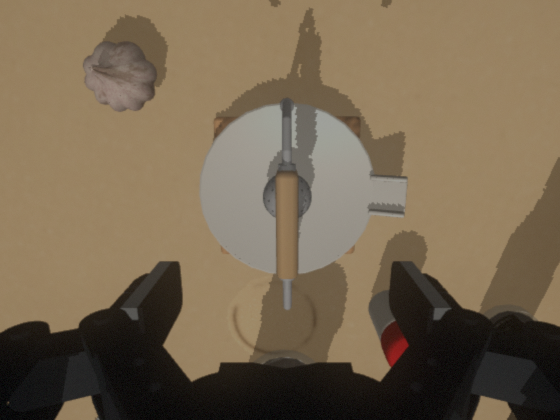

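Mug rim centres: scene (268.2,242.7), side (223.0,198.3). The wrist view shows the bar (276–299 px, vertical, x centre 287.5) midway between the pads (181 and 391, so 286), so the grasp is aligned. I'll compute the mug position and go down.

```bash
python3 - <<'E'
from h import *
p=manip.camera_params("wrist");B=ray(p,(287.5,226),.12);print("bar",B.round(4))
c=np.array([.503,-.1215])
for n,uv in(("scene",(268.2,242.7)),("side",(223.0,198.3))):
    m=ray(manip.camera_params(n),uv,.094)[:2];d=m-c;print(n,m.round(4),np.linalg.norm(d).round(4),np.degrees(np.arctan2(d[1],d[0])).round(1))
E
echo '[[1,0,0,0.025,0,0,0],[1,0,0,0.025,0,0,0],[1,0,0,0.025,0,0,0],[0.6,0,0,0.016,0,0,0],[0.4,0,0,0,0,0,0]]' > path.dat && python3 shift.py path.dat;echo '[[0.3,0,0,0,0,0,0],[0.25,0,0,0,0,0,0],[0.22,0,0,0,0,0,0],[0.22,0,0,0,0,0,0]]' > path.dat && python3 shift.py path.dat
```

```text
bar [ 0.5056 -0.1224  0.12  ]
scene [0.4416 0.1031] 0.2329 105.3
side [0.4481 0.096 ] 0.2243 104.2
time: 4.0
tool_pos: [0.5029, -0.1217, 0.0903]
tool_rot: [-0.0, 0.596, 0.803, -0.0]
contact_force: [-0.1, -0.3, 0.5]
gripper_width: 0.604
grasp_force: 0.0
time: 4.5
tool_pos: [0.5031, -0.1217, 0.0906]
tool_rot: [0.0, 0.596, 0.803, 0.0]
contact_force: [0.0, 0.2, 0.3]
gripper_width: 0.218
grasp_force: 0.0
```

```bash
echo '[[0.2,0,0,0,0,0,0],[0.19,0,0,0,0,0,0],[0.18,0,0,0,0,0,0],[0.18,0,0,0,0,0,0]]' > path.dat && python3 shift.py path.dat;python3 - <<'E'
from h import *
import cv2
im=manip.grab_frame("wrist")[:,:,::-1].copy();cv2.imwrite("pics/w3.png",im)
E
```

```text
time: 5.0
tool_pos: [0.5027, -0.1217, 0.0903]
tool_rot: [-0.0, 0.596, 0.803, -0.0]
contact_force: [-2.4, 0.3, 1.1]
gripper_width: 0.18
grasp_force: 1.0
```

View pics/w3.png

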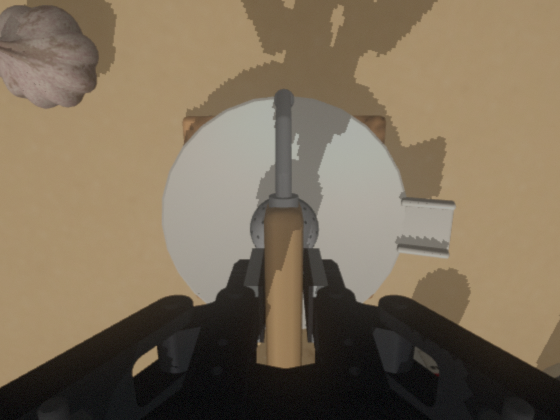

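The picture shows the bar (265–303) between the pads, the ball centred at (285,228), and the left (−x) pad touching first (force −2.4 N). I'll shift the tool 0.7 mm toward −x and then close in small steps.

```bash
echo '[[0.18,0,-0.0007,0,0,0,0],[0.18,0,0,0,0,0,0]]' > path.dat && python3 shift.py path.dat;echo '[[0.172,0,0,0,0,0,0],[0.168,0,0,0,0,0,0],[0.168,0,0,0,0,0,0]]' > path.dat && python3 shift.py path.dat
```

```text
time: 5.3
tool_pos: [0.5025, -0.1218, 0.0903]
tool_rot: [0.0, 0.596, 0.803, 0.0]
contact_force: [-0.1, 0.0, -0.9]
gripper_width: 0.178
grasp_force: 0.0
time: 5.68
tool_pos: [0.5022, -0.1219, 0.0903]
tool_rot: [-0.0, 0.596, 0.803, -0.0]
contact_force: [-0.9, -0.1, 0.9]
gripper_width: 0.169
grasp_force: 0.9
```

```bash
echo '[[0.163,0,0,0,0,0,0],[0.163,0,0,0,0,0,0]]' > path.dat && python3 shift.py path.dat;echo '[[0.158,0,0,0,0,0,0],[0.158,0,0,0,0,0,0]]' > path.dat && python3 shift.py path.dat
```

```text
time: 5.92
tool_pos: [0.5021, -0.1219, 0.0903]
tool_rot: [-0.0, 0.596, 0.803, -0.0]
contact_force: [-2.0, -0.0, 0.6]
gripper_width: 0.162
grasp_force: 3.0
time: 6.18
tool_pos: [0.5021, -0.1219, 0.0903]
tool_rot: [-0.0, 0.596, 0.803, -0.0]
contact_force: [-2.8, -0.5, 3.7]
gripper_width: 0.161
grasp_force: 14.1
```

```bash
echo '[[0.155,0,0,0,0,0,0],[0.155,0,0,0,0,0,0]]' > path.dat && python3 shift.py path.dat;echo '[[0.152,0,0,0,0,0,0],[0.152,0,0,0,0,0,0]]' > path.dat && python3 shift.py path.dat
```

```text
time: 6.42
tool_pos: [0.5022, -0.1219, 0.0903]
tool_rot: [-0.0, 0.596, 0.803, -0.0]
contact_force: [-2.7, 0.2, 3.4]
gripper_width: 0.159
grasp_force: 21.1
time: 6.68
tool_pos: [0.5022, -0.1219, 0.0904]
tool_rot: [-0.0, 0.596, 0.803, -0.0]
contact_force: [-3.9, -0.4, 4.3]
gripper_width: 0.16
grasp_force: 28.1
```

About 28 N. Now a gentle lift.

```bash
echo '[[0.151,0,0,-0.001,0,0,0],[0.151,0,0,-0.002,0,0,0],[0.151,0,0,-0.003,0,0,0],[0.151,0,0,-0.003,0,0,0],[0.151,0,0,-0.002,0,0,0]]' > path.dat && python3 shift.py path.dat
python3 - <<'E'
from h import *
import cv2
a=manip.grab_frame("side")[180:345,170:390,::-1];b=manip.grab_frame("wrist")[60:380,130:470,::-1]
cv2.imwrite("pics/l1.png",np.hstack([cv2.resize(a,(427,320)),b]))
s=manip.state();print(s["grasp_force"],s["contact_force"],s["ft_torque"],s["tool_pos"])
E
```

```text
time: 7.3
tool_pos: [0.5024, -0.1219, 0.1016]
tool_rot: [0.0, 0.596, 0.803, 0.0]
contact_force: [0.3, 0.1, -4.3]
gripper_width: 0.154
grasp_force: 30.0
29.984230399131775 [-0.04067154 -0.05190309 -4.37581294] [-0.03594345  0.02890734  0.02304577] [ 0.50255733 -0.12197747  0.1017244 ]
```

View pics/l1.png

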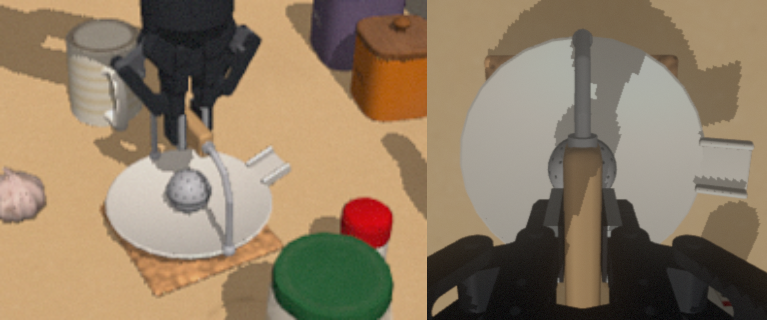

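The dish is held clear of the trivet and level, with the ball central (side (188,190), wrist (583,168)). It weighs 4.4 N. I'll keep lifting smoothly.

```bash
echo '[[0.151,0,0,-0.003,0,0,0],[0.151,0,0,-0.006,0,0,0],[0.151,0,0,-0.009,0,0,0],[0.151,0,0,-0.01,0,0,0],[0.151,0,0,-0.01,0,0,0]]' > path.dat && python3 shift.py path.dat;echo '[[0.151,0,0,-0.01,0,0,0],[0.151,0,0,-0.01,0,0,0],[0.151,0,0,-0.01,0,0,0],[0.151,0,0,-0.01,0,0,0],[0.151,0,0,-0.01,0,0,0]]' > path.dat && python3 shift.py path.dat; echo '[[0.151,0,0,-0.01,0,0,0],[0.151,0,0,-0.009,0,0,0],[0.151,0,0,-0.006,0,0,0],[0.151,0,0,-0.003,0,0,0],[0.151,0,0,0,0,0,0]]' > path.dat && python3 shift.py path.dat
```

```text
time: 8.02
tool_pos: [0.5025, -0.122, 0.1404]
tool_rot: [0.0, 0.596, 0.803, 0.0]
contact_force: [0.5, 0.2, -4.1]
gripper_width: 0.161
grasp_force: 30.0
time: 8.65
tool_pos: [0.5023, -0.1219, 0.1899]
tool_rot: [-0.0, 0.596, 0.803, -0.0]
contact_force: [-0.7, 0.5, -3.6]
gripper_width: 0.157
grasp_force: 30.0
time: 9.28
tool_pos: [0.5023, -0.1219, 0.2174]
tool_rot: [0.0, 0.596, 0.803, 0.0]
contact_force: [0.6, -0.1, -4.7]
gripper_width: 0.156
grasp_force: 30.0
```

The dish underside is now at about 0.135 m, above the mug rim at 0.094 m. Now a smooth 88° turn counter-clockwise as seen from above.

To row units: -0.06 rad / 3.1416 = -0.0191.

```bash
echo '[[0.151,0,0,0,0,0,-0.0032],[0.151,0,0,0,0,0,-0.0064],[0.151,0,0,0,0,0,-0.0095],[0.151,0,0,0,0,0,-0.0143],[0.151,0,0,0,0,0,-0.0191]]' > path.dat && python3 shift.py path.dat; echo '[[0.151,0,0,0,0,0,-0.0191],[0.151,0,0,0,0,0,-0.0191],[0.151,0,0,0,0,0,-0.0191],[0.151,0,0,0,0,0,-0.0191],[0.151,0,0,0,0,0,-0.0191]]' > path.dat && python3 shift.py path.dat
python3 - <<'E'
from h import *
import cv2
cv2.imwrite("pics/t1.png",manip.grab_frame("side")[100:345,130:390,::-1])
E
```

```text
time: 9.9
tool_pos: [0.5022, -0.1219, 0.2172]
tool_rot: [-0.0, 0.527, 0.85, 0.0]
contact_force: [0.7, -0.7, -4.1]
gripper_width: 0.156
grasp_force: 30.0
time: 10.52
tool_pos: [0.5022, -0.1219, 0.2172]
tool_rot: [-0.0, 0.394, 0.919, 0.0]
contact_force: [-0.2, -0.0, -3.7]
gripper_width: 0.157
grasp_force: 30.0
```

View pics/t1.png

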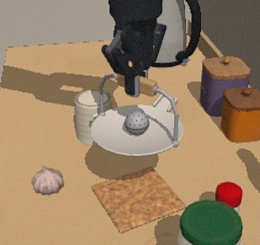

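The dish is level above the trivet and turning as intended, with the ball at (136,122) in the middle. I'll finish the turn.

To row units: -0.06 rad / 3.1416 = -0.0191.

```bash
echo '[[0.151,0,0,0,0,0,-0.0191],[0.151,0,0,0,0,0,-0.0191],[0.151,0,0,0,0,0,-0.0191],[0.151,0,0,0,0,0,-0.0191],[0.151,0,0,0,0,0,-0.0191]]' > path.dat && python3 shift.py path.dat; echo '[[0.151,0,0,0,0,0,-0.0191],[0.151,0,0,0,0,0,-0.0191],[0.151,0,0,0,0,0,-0.0191],[0.151,0,0,0,0,0,-0.0191],[0.151,0,0,0,0,0,-0.0191]]' > path.dat && python3 shift.py path.dat;echo '[[0.151,0,0,0,0,0,-0.0191],[0.151,0,0,0,0,0,-0.0191],[0.151,0,0,0,0,0,-0.0191],[0.151,0,0,0,0,0,-0.0191],[0.151,0,0,0,0,0,-0.0191]]' > path.dat && python3 shift.py path.dat;echo '[[0.151,0,0,0,0,0,-0.0191],[0.151,0,0,0,0,0,-0.0143],[0.151,0,0,0,0,0,-0.0111],[0.151,0,0,0,0,0,-0.0064],[0.151,0,0,0,0,0,-0.0035]]' > path.dat && python3 shift.py path.dat;echo '[[0.151,0,0,0,0,0,0],[0.151,0,0,0,0,0,0],[0.151,0,0,0,0,0,0],[0.151,0,0,0,0,0,0],[0.151,0,0,0,0,0,0]]' > path.dat && python3 shift.py path.dat
python3 - <<'E'
from h import *
import cv2
s=manip.state();tr=rot(s["tool_rot"]).as_matrix();print("tool",s["tool_pos"],"y yaw",np.degrees(np.arctan2(tr[1,1],tr[0,1])),"tilt",np.degrees(np.arccos(-tr[2,2])),s["joint_vel"].round(3))
a=manip.grab_frame("side")[100:345,130:390,::-1];b=manip.grab_frame("wrist")[:,:,::-1]
cv2.imwrite("pics/w4.png",b)
cv2.imwrite("pics/t2.png",np.hstack([cv2.resize(a,(375,354)),cv2.resize(b[:,:],(425,354))]))
E
```

```text
time: 11.2
tool_pos: [0.5022, -0.1219, 0.2172]
tool_rot: [-0.0, 0.253, 0.968, 0.0]
contact_force: [0.8, 0.9, -4.2]
gripper_width: 0.159
grasp_force: 30.0
time: 11.82
tool_pos: [0.5023, -0.1219, 0.2173]
tool_rot: [-0.0, 0.105, 0.994, 0.0]
contact_force: [-0.4, -0.3, -3.8]
gripper_width: 0.159
grasp_force: 30.0
time: 12.45
tool_pos: [0.5023, -0.1219, 0.2172]
tool_rot: [-0.0, -0.045, 0.999, 0.0]
contact_force: [-0.1, 0.9, -3.8]
gripper_width: 0.16
grasp_force: 30.0
time: 13.08
tool_pos: [0.5023, -0.1219, 0.2173]
tool_rot: [-0.0, -0.129, 0.992, 0.0]
contact_force: [0.8, 0.2, -3.7]
gripper_width: 0.159
grasp_force: 30.0
time: 13.7
tool_pos: [0.5023, -0.1219, 0.2173]
tool_rot: [-0.0, -0.129, 0.992, -0.0]
contact_force: [0.1, -0.5, -4.0]
gripper_width: 0.158
grasp_force: 30.0
tool [ 0.50227454 -0.12189587  0.21731395] y yaw 104.79289186613225 tilt 0.00026707016781928267 [ 0.001 -0.     0.001  0.002 -0.001 -0.001]
```

View pics/t2.png

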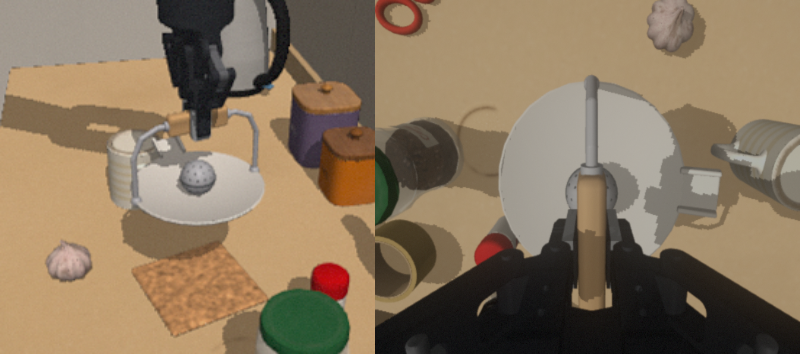

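The lip (718,192) points at the mug on the right, and the ball sits under the bar at (591,188), in the middle. The lip bearing is about 104.6° against 104.2–105.3° for the mug. I'll let the ball settle and check for residual motion.

```bash
for i in 1 2 3; do echo '[[0.151,0,0,0,0,0,0],[0.151,0,0,0,0,0,0],[0.151,0,0,0,0,0,0],[0.151,0,0,0,0,0,0],[0.151,0,0,0,0,0,0]]' > path.dat && python3 shift.py path.dat | tail -1; done
python3 - <<'E'
from h import *
import cv2
f=[]
for i in range(16): f.append(cv2.cvtColor(manip.grab_frame("side")[195:250,240:300],cv2.COLOR_RGB2GRAY).astype(np.float32))
for a in f[3::3]: print(np.round(cv2.phaseCorrelate(f[0],a)[0],3), np.abs(a-f[0]).mean().round(2))
s=manip.state();print(s["time"],s["grasp_force"],s["contact_force"].round(1),abs(s["joint_vel"]).max())
E
```

```text
grasp_force: 30.0
grasp_force: 30.0
grasp_force: 30.0
[-0.023 -0.044] 1.83
[-0.015 -0.061] 1.84
[ 0.023 -0.055] 1.83
[-0.021 -0.053] 1.81
[-0.014 -0.045] 1.81
16.475 29.98677223920822 [ 0.1  0.4 -2.9] 0.0011013366741540822
```

No motion beyond image noise, so I'm handing it in.

```bash
python3 -c "
from plant import manip
print(manip.job_done())"
```

```text
the job is handed in; nothing more can be done
None
```

The job is handed in at about 16.5 s: the dish is held level and still at about 30 N, its underside about 0.135 m up (mug rim 0.094 m) above the trivet, the lip aimed at the striped mug to within about 1° by my measurements, and the ball at rest in the middle.

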